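Snap the missing hub cap onto a display truck

TASK

On the toy shop's repair counter, lubricate the bare wheel stud of the truck in the cradle: push the pump head of the fixed bottle all the way down and let it come back up. Then take the loose hub cap and press it squarely onto that stud until it clicks, keep pressing until it sits flush on the wheel, and finish holding it there: the program ends with the gripper still pushing the cap down firmly. Leave the other things on the counter where they are.

Things in the scene. Friction and masses are not known exactly. Their poses are not given: they have to be found in the camera images.
- hub_cap: Loose grey hub cap, 45 g, on the counter knob up. Origin: centre of underside, z up. 40 mm high: round skirt 54 mm diameter, 22 mm high; on it a knob 30 mm diameter (22 to 40 mm above origin) to grip from above; fingertips can push on the 12 mm wide flat shoulder round the knob. Hollow: mouth 37 mm wide with a 3 mm high lip, wider above, 18 mm deep. Fits in any yaw
- stud_base (a point): Foot of the steel stud of the bare wheel (the wheel nearer the bottle), centre of its seat, 116 mm above the counter, z up. Stud 16 mm high, 34 mm diameter, top edge tapered to 27 mm. Four sprung bumps stop the cap with its underside about 12 mm above here; the push then rises to about 10 N, it clicks at about 5 mm and is drawn on down. Home: the cap's origin is at this point
- seat: Flat grey seat disc of the bare wheel, 62 mm diameter; its origin is stud_base. The cap's rim rests on it when home. The truck's other upper wheel, farther from the bottle, already has the same cap on and is left alone
- pump_top (a point): Centre of the flat round top (36 mm diameter) of the white pump head, on the bottle fixed to the cradle, 125 mm from the stud; about 162 mm above the counter when up. It is pressed straight down. A thin spout points at the stud and ends 55 mm short of the stud's axis, at about 145 mm height
- pump (a joint): Pump head travel in m: 0 up, 0.010 fully down; spring-returned, about 2 N to start and 6.5 N fully down
- spare_tyre: Bystander: loose black rubber tyre lying flat, 68 mm outer and 40 mm inner diameter, 26 mm high; origin centre of underside. It and the cap may have swapped places
- screwdriver: Bystander: screwdriver lying on the counter near the robot
- toy_car: Bystander: small toy car, 75 x 36 x 32 mm, origin under its centre
- toy_box: Bystander: cardboard toy box, 50 x 150 x 65 mm high, origin under its centre, beyond the work
Things that resemble listed ones, but are neither listed nor needed, are in the scene too. There is more than one size of the hub_cap; the one meant has the size given above.

How it is judged:
On the way, in this order (a step that is already met when the one before it is completed fails the run):
1. the pump head is pushed all the way down (8 mm or more) (value of joint pump above 0.008 m), for 0.05 s.
2. the pump head has come back up (value of joint pump below 0.002 m), for 0.1 s.
3. the cap has clicked home on the stud and is pressed on after the click (z of hub_cap in the frame of stud_base below 0.0025 m and horizontal distance between hub_cap and stud_base below 0.004 m and angle between the z axis of hub_cap and the z axis of stud_base, either way round below 0.06 rad and contact force between hub_cap and seat above 3 N), for 0.3 s.
At the end, for the whole second after the job is handed in: The cap sits flush on the seat of the bare wheel (within 2.5 mm of its seat, 4 mm of centre, 0.06 rad of square, knob up), the gripper touches it and still presses it onto the seat with more than 3 N, and the pump head is up (within 2 mm) (all of step 3 and z of hub_cap in the frame of stud_base above -0.003 m and angle between hub_cap's own z axis and vertical below 0.06 rad and contact force between the fingers and hub_cap above 2 N and value of joint pump below 0.002 m); the arm keeps its last pose, push and grip.
It fails at once if another thing on the counter is moved more than 30 mm (distance of any of spare_tyre, screwdriver, toy_car, toy_box from where it was at the start of the episode above 0.03 m).
It also fails if it takes over 51 s, if anything falls off the work surface, if the arm or the gripper's body presses on something with over 40 N, if the wrist force passes 120 N, or if a joint passes its speed limit or range.

ROBOT

A 6-joint arm with a two-finger parallel gripper is mounted at the origin on the work surface. World frame = base frame: x ahead of the robot, y to its left, z up, the work surface at z = 0. Lengths are in m, angles in rad, forces in N, time in s.
With the tool pointing down it reaches from about 0.375 to 0.75 m from the base axis. Payload 9 kg.
Tool frame: the origin (TCP) lies on the centre line of the jaws, within the pads' length; the fingertips stand 11 mm ahead of it and the grasp point (between the pads) lies 8 mm behind it; z points along the fingers, y is the line along which they close (so a half turn about z gives the same grasp; the last joint's range is limited). The gripper opens to 85 mm and grips with 20 to 120 N. Pads are 22 mm wide; open, the fingers measure 114 mm over their backs; the gripper's body (76 mm by 85 mm) begins 54 mm behind the grasp point. The pads swing forward as they close: fully open they stand 13 mm farther back than shut.
Start: joints at [1.132, 0.104, 0.097, 1.564, 0, 1.353], TCP at [0.131, 0.585, 0.242] pointing down, gripper open.
Joint ranges: [-2.99, 2.99], [-0.84, 1.86], [-1.1, 1.16], [-1.84, 2.11], [-1.51, 1.56], [-3.14, 3.14]. Speed limits (rad/s): [2.22, 2.22, 2.57, 3.14, 3.14, 3.14].

INTERFACE

Orientations are given as a unit quaternion [x, y, z, w].
In Python, from station import manip, camera, get_calibration gives the robot as it stands.
- The arm moves only by the shell command python3 -m pendant 'ROWS' [FORCE]. ROWS is text: rows parted by semicolons, each of 5 numbers parted by spaces: the shift along the tool's x, y, z in m, then the turn about the tool's z in degrees, then the opening, from 0 (shut) to 1 (fully open). A call has 1 to 12 rows; each row shifts and turns the commanded pose from where the row before left it, along the tool's axes as they then stand; what a row does not reach is not made up. A row lasts 1/8 s, in which the tool goes at most 62.5 mm and 10.7 degrees, less where a joint would pass 70% of its speed; a pose out of reach is approached as far as the arm can. A call with a gripper value outside its range is refused whole. The fingers move at their own pace and stop on an object; FORCE is the grip in N (left out, the last holds). Time passes only in rows, so rows that do not move let the fingers close. It gives the time, the measured TCP pose, the force, the opening and the grip force at its end, in the units of the state.
- manip.get_obs(): the state, without advancing time (a new reading comes with each control period).
- camera(name): name is "scene" or "top" or "wrist"; returns the picture (480x640x3 uint8, red, green, blue); there is no depth.
- get_calibration(name): a dict with "fx", "fy", "cx", "cy" (pixels), "dist" ([k1, k2, p1, p2, k3] as OpenCV has them; the pictures are not rectified), "extrinsics" (4x4, takes a point from camera to world coordinates); the wrist camera has in their place "tool_from_camera" (4x4, takes a point from camera to tool coordinates, whose origin is the TCP and whose axes are the flange's). Camera axes: x right, y up, looking along -z (the intrinsics and any distortion apply to the point x, -y, -z); pixel columns grow to the right and rows downward; lengths in m; the calibration is good to about 2 mm. A picture is of the moment at which its call begins: read the wrist's pose just before it. get_calibration takes no time and is no camera call.
- manip.hand_in(): hands the job in; it is judged then, once.
The state is a dict: "time_s": time; "joint_pos": joint angles; "joint_vel": joint speeds; "effort": joint torques, N m; "tool_pos": TCP position; "tool_rot": TCP orientation; "wrist_force": force on the tool from outside, world axes, zero at the start; "moment": the same for the moment, N m; "width": finger opening in m; "gripper_force": force on a finger pad.
Only numpy, scipy, OpenCV 4.12 (cv2) and the standard library are available. Lean on these libraries where they do the work, as an engineer would, in place of code of your own. Each camera call takes 0.05 s, during which the arm holds its last target. There are 200 camera calls.

## Working session

There is one attempt and no reset: what is moved stays moved. The work goes in short steps, Python scripts to look and compute and a shell command to move; the robot and the scene stay as the last step left them, time stands still between calls to the robot, and variables do not carry over. Pictures are saved under pics/ and viewed, at most 10 in all, crops included, and the job is handed in when it is done.

```bash
mkdir -p pics; python3 - <<'E'
from station import manip, camera, get_calibration
import cv2,numpy as np
o=manip.get_obs(); print({k:np.round(v,4).tolist() for k,v in o.items()})
for n in("scene","top","wrist"):
    im=camera(n); cv2.imwrite(f"pics/{n}0.png",im[:,:,::-1]); c=get_calibration(n); print(n,{k:np.round(v,4).tolist() for k,v in c.items()})
E
```

```text
{'time_s': 0.0, 'joint_pos': [1.1324, 0.1047, 0.0964, 1.5639, 0.0, 1.3531], 'joint_vel': [0.001, 0.0015, -0.0002, -0.0001, 0.0001, -0.0006], 'effort': [-0.0001, -55.6933, 50.3646, 0.017, -0.0003, 0.0], 'tool_pos': [0.1312, 0.5851, 0.2415], 'tool_rot': [0.1101, 0.9939, -0.0006, -0.0002], 'wrist_force': [-0.4399, -0.4437, -0.3162], 'moment': [0.0159, -0.0225, 0.0426], 'gripper_force': 0.0, 'width': 0.0859}
scene {'fx': 505.1572, 'fy': 505.1572, 'cx': 314.6643, 'cy': 239.5642, 'dist': [-0.0965, 0.0, 0.0, 0.0, 0.0], 'extrinsics': [[0.5381, -0.5693, 0.6216, 1.1322], [0.8429, 0.3609, -0.3991, -0.5079], [0.0029, 0.7387, 0.674, 0.7571], [0.0, 0.0, 0.0, 1.0]]}
top {'fx': 518.1953, 'fy': 518.1953, 'cx': 319.0899, 'cy': 251.4092, 'dist': [0.0237, 0.0, 0.0, 0.0, 0.0], 'extrinsics': [[-0.0155, 0.9946, -0.1024, 0.4494], [-0.9999, -0.0161, -0.0054, -0.1097], [-0.0071, 0.1023, 0.9947, 1.2097], [0.0, 0.0, 0.0, 1.0]]}
wrist {'fx': 337.7216, 'fy': 337.7216, 'cx': 317.2699, 'cy': 232.2677, 'dist': [-0.0631, 0.0, 0.0, 0.0, 0.0], 'tool_from_camera': [[0.0005, 0.9592, 0.2827, 0.0719], [1.0, -0.0004, -0.0005, -0.0003], [-0.0004, 0.2827, -0.9592, -0.132], [0.0, 0.0, 0.0, 1.0]]}
```

View pics/scene0.png

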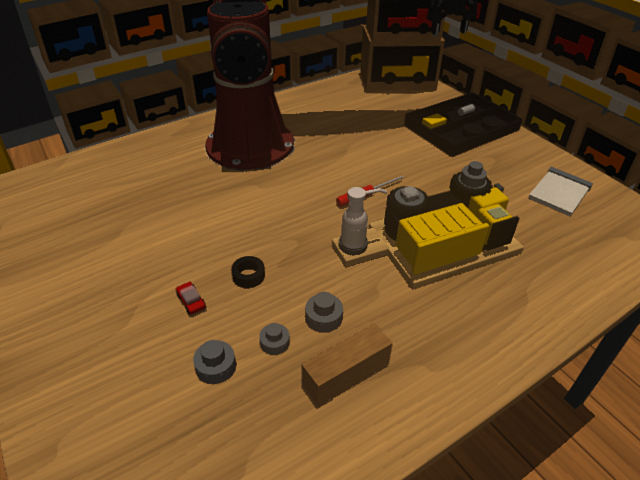

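View pics/top0.png

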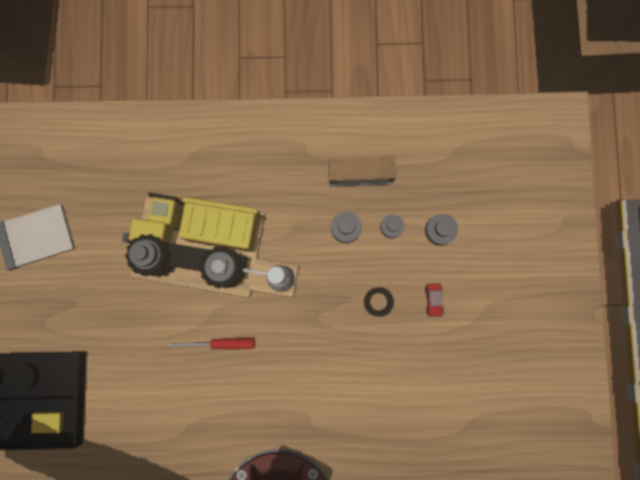

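The scene view shows the truck with its bottle at (355,215), the bare wheel at about (408,195), and the already capped wheel at (473,180). There are three grey caps:

| Scene pixel | Top pixel |
|---|---|
| (214,360) | (441,229) |
| (274,338) | (392,226) |
| (324,311) | (346,226) |

In the top view the tyre is at (379,301), the pump head at (278,276) and the stud at about (220,266). The middle cap is about 24 px wide, or about 54 mm, and the outer two are about 30 px, or about 68 mm. The middle one therefore looks right, and I'll confirm it in an enlarged crop.

```bash
cat > h.py <<'E'
import numpy as np, cv2
from station import manip, camera, get_calibration
from scipy.spatial.transform import Rotation as R
def cam(n,obs=None):
    c=get_calibration(n); K=np.array([[c["fx"],0,c["cx"]],[0,c["fy"],c["cy"]],[0,0,1.]])
    if n=="wrist":
        T=np.eye(4);T[:3,:3]=R.from_quat(obs["tool_rot"]).as_matrix();T[:3,3]=obs["tool_pos"];E=T@np.array(c["tool_from_camera"])
    else: E=np.array(c["extrinsics"])
    return K,np.array(c["dist"]),E
def ray(cm,uv):
    K,d,E=cm; x,y=cv2.undistortPoints(np.array([[uv]],float),K,d)[0,0]
    v=E[:3,:3]@np.array([x,-y,-1.]); return E[:3,3],v/np.linalg.norm(v)
def proj(cm,p):
    K,d,E=cm; q=np.linalg.inv(E)@np.append(p,1); q=np.array([[[q[0],-q[1],-q[2]]]])
    return cv2.projectPoints(q,np.zeros(3),np.zeros(3),K,d)[0][0,0]
def atz(cm,uv,z):
    o,v=ray(cm,uv); return o+v*(z-o[2])/v[2]
def tri(cms,uvs):
    A=np.zeros((3,3));b=np.zeros(3)
    for c,u in zip(cms,uvs):
        o,v=ray(c,u);P=np.eye(3)-np.outer(v,v);A+=P;b+=P@o
    x=np.linalg.solve(A,b); return x,[np.round(proj(c,x)-u,1).tolist() for c,u in zip(cms,uvs)]
E
python3 - <<'E'
import cv2,numpy as np
s=cv2.imread("pics/scene0.png");t=cv2.imread("pics/top0.png")
def cr(im,x,y,w,h,k): return cv2.resize(im[y:y+h,x:x+w],None,fx=k,fy=k,interpolation=cv2.INTER_CUBIC)
a=cr(t,320,206,160,60,5)   # 800x300
b=cr(s,190,290,160,60,5)
b=cr(s,190,285,200,75+25,4)[:300]
cv2.imwrite("pics/caps.png",np.vstack([a,cr(s,180,285,200,75,4)]))
cv2.imwrite("pics/work.png",np.vstack([cr(t,180,236,160,60,5),cr(s,330,160,160,60,5)]))
E
```

```text
(no output)
```

View pics/caps.png

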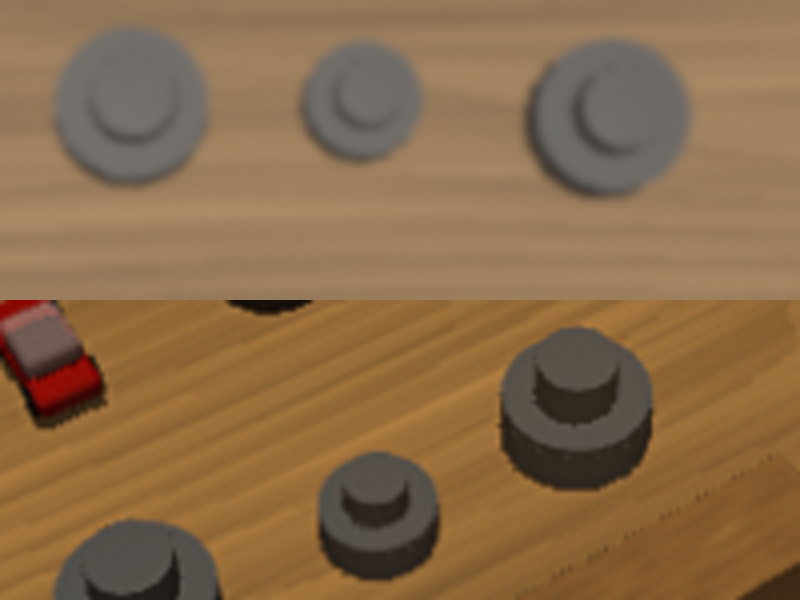

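View pics/work.png

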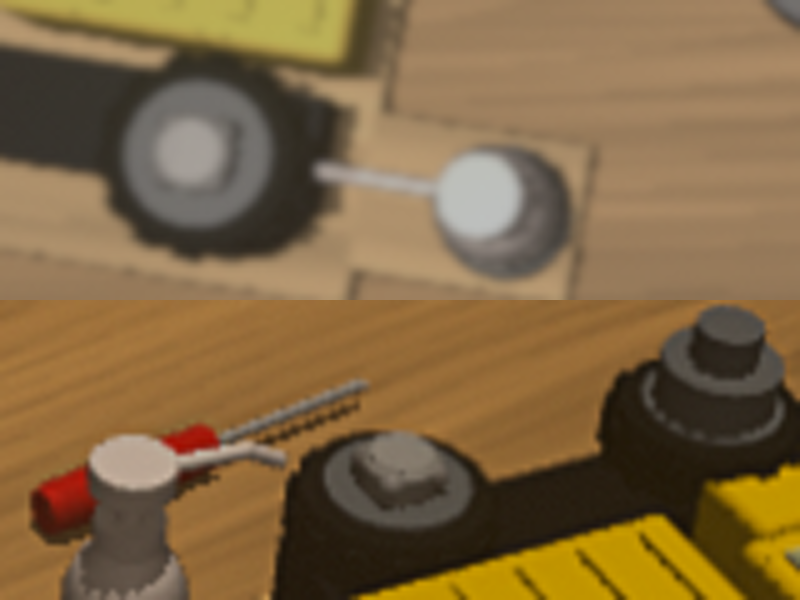

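The top half of the caps crop shows skirts about 152, 117 and 157 px wide at 5x. The lower half, at 4x, shows the same three in the scene view, with the middle cap's knob top at about scene (274,330) and top (393.5,224.8). In the work crop the pump top is at top (275.8,274.8) and scene (356.5,192.3), and the stud top is at top (217.8,266.3) and scene (410,191). I'll triangulate these and check the sizes.

```bash
python3 - <<'E'
from h import *
T,S=cam("top"),cam("scene")
f=lambda u,v,x,y,k:np.array([x+(u+.5)/k-.5,y+(v+.5)/k-.5])
t1=lambda u,v:f(u,v,320,206,5); s1=lambda u,v:f(u,v-300,180,285,4)
t2=lambda u,v:f(u,v,180,236,5); s2=lambda u,v:f(u,v-300,330,160,5)
def show(n,a,b):
    x,e=tri([T,S],[a,b]); print(n,np.round(x,4),e); return x
for n,l,r,y,z in(("L",55,207,105,.03),("M",304,421,100,.022),("R",530,690,112,.03)): 
    print(n,"diam",np.linalg.norm(atz(T,t1(l,y),z)-atz(T,t1(r,y),z)))
cap=show("cap knob M",t1(368,95),s1(376,480))
show("cap knob L",t1(135,97),s1(577,360))
p=show("pump",t2(479,195),s2(134,463))
st=show("stud top",t2(190,152),s2(401,456))
se=show("seat",t2(198,155),s2(400,482))
print("pump-stud",np.linalg.norm((p-st)[:2]))
E
```

```text
L diam 0.0698519482370817
M diam 0.05400807269130675
R diam 0.073038169347979
cap knob M [ 0.6293 -0.2721  0.0384] [[-0.5, -0.3], [-0.7, 0.0]]
cap knob L [ 0.6282 -0.1653  0.052 ] [[-0.5, -0.3], [-0.7, 0.0]]
pump [ 0.5119 -0.0143  0.1627] [[-0.3, -0.2], [-0.4, 0.0]]
stud top [0.5337 0.1091 0.1308] [[-0.2, -0.2], [-0.3, 0.0]]
seat [0.534  0.1092 0.1173] [[-0.6, -0.5], [-0.8, 0.1]]
pump-stud 0.1252361420703713
```

The middle cap (top (393.5,225), scene (274,330)) is 54 mm wide with its knob top at about 0.039 m, so it matches the description. The outer two are 70 and 73 mm wide and taller, so they are the decoys. Next I square the tool to the world axes, shut the jaws and go above the pump.

```bash
python3 -m pendant '0 0 0 -6.3 0; 0 0 0 -6.3 0; -0.02 -0.03 0 0 0; -0.03 -0.045 0 0 0; -0.03 -0.047 0 0 0; -0.03 -0.047 0 0 0; -0.03 -0.047 0 0 0; -0.03 -0.047 0 0 0; -0.03 -0.047 0 0 0; -0.03 -0.047 0 0 0; -0.03 -0.047 0 0 0; -0.03 -0.047 0 0 0' 40
python3 -m pendant '-0.03 -0.047 0 0 0; -0.03 -0.047 0 0 0; -0.03 -0.047 0 0 0; -0.02 -0.03 0 0 0; -0.01 -0.02 0 0 0; 0 0 0 0 0; 0 0 0 0 0'
```

```text
time_s: 1.65
tool_pos: [0.4217, 0.1325, 0.2423]
tool_rot: [0.001, 1.0, 0.0, 0.0]
wrist_force: [0.8, 1.3, -0.7]
width: 0.0001
gripper_force: 0.0
time_s: 2.52
tool_pos: [0.5404, -0.0559, 0.2424]
tool_rot: [0.0, 1.0, 0.0, -0.0]
wrist_force: [0.4, 0.3, 0.4]
width: 0.0001
gripper_force: 0.0
```

```bash
python3 -m pendant '0.014 0.021 0.01 0 0; 0.014 0.021 0.02 0 0; 0 0 0.02 0 0; 0 0 0.012 0 0; 0 0 0.004 0 0; 0 0 0.004 0 0; 0 0 0.003 0 0; 0 0 0 0 0'
```

```text
time_s: 3.52
tool_pos: [0.5132, -0.0152, 0.1698]
tool_rot: [0.001, 1.0, -0.0, 0.0]
wrist_force: [0.0, -1.0, 2.6]
width: 0.0
gripper_force: 1.5
```

```bash
python3 -m pendant '0 0 0.003 0 0; 0 0 0.003 0 0; 0 0 0.002 0 0; 0 0 0 0 0; 0 0 0 0 0'
```

```text
time_s: 4.15
tool_pos: [0.5133, -0.0152, 0.1629]
tool_rot: [0.0, 1.0, -0.001, 0.001]
wrist_force: [-4.7, -1.3, 14.2]
width: 0.0
gripper_force: 7.4
```

The pump bottomed out at 14 N. I let it come back up, then go over the stud for a close wrist view.

```bash
python3 -m pendant '0 0 -0.006 0 0; 0 0 -0.015 0 0; 0 0 -0.03 0 0; 0 0 -0.04 0 0.6; 0 0.03 -0.02 0 0.6; 0 0.03 0 0 0.6; 0 0.03 0 0 0.6; -0.01 0.034 0 0 0.6; -0.01 0 0 0 0.6; 0 0 0 0 0.6; 0 0 0 0 0.6; 0 0 0 0 0.6'
cat > shot.py <<'E'
import sys,json; from h import *
o=manip.get_obs(); im=camera("wrist"); n=sys.argv[1]; cv2.imwrite(f"pics/{n}.png",im[:,:,::-1])
json.dump({k:list(o[k]) for k in("tool_pos","tool_rot")},open(f"pics/{n}.json","w")); print(np.round(o["tool_pos"],4),o["width"],o["time_s"])
c=cam("wrist",o)
for p in eval(sys.argv[2]): print(p,np.round(proj(c,np.array(p)),1))
E
python3 shot.py w1 '[(.5337,.1091,.132),(.5119,-.0143,.162)]'
```

```text
time_s: 5.65
tool_pos: [0.5328, 0.1085, 0.2724]
tool_rot: [0.001, 1.0, 0.0, -0.0]
wrist_force: [-0.0, 0.3, 0.5]
width: 0.0514
gripper_force: 0.0
[0.5328 0.1085 0.2724] 0.0514215087094725 5.65
(0.5337, 0.1091, 0.132) [318.2 223.7]
(0.5119, -0.0143, 0.162) [152.2 206.2]
```

View pics/w1.png

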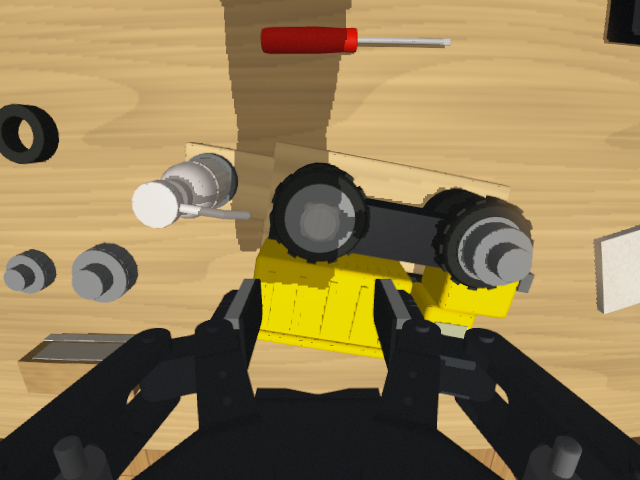

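The wrist view shows the stud at about (320,223) on its seat disc, against a prediction of (318,224), so the stereo fix agrees to about 2 mm. The pump top is at (155,204), with the head back up. I take a second wrist view on the way to the cap and fit the seat outline in both.

```bash
python3 -m pendant '0 -0.03 0 0 0.6; 0 -0.03 0 0 0.6; 0 -0.02 0 0 0.6; 0 0 0 0 0.6; 0 0 0 0 0.6'
python3 shot.py w2 '[(.5337,.1091,.132)]'
python3 - <<'E'
from h import *; import json
cs,uv=[],[]
tiles=[]
for n in("w1","w2"):
    o=json.load(open(f"pics/{n}.json"));c=cam("wrist",o);im=cv2.imread(f"pics/{n}.png");
    g=cv2.cvtColor(im,cv2.COLOR_BGR2GRAY)
    u,v=proj(c,np.array([.5337,.1091,.116])).astype(int)
    hsv=cv2.cvtColor(im,cv2.COLOR_BGR2HSV)
    m=((g>48)&(hsv[...,1]<70)).astype(np.uint8)
    k=np.zeros_like(m);cv2.circle(k,(int(u),int(v)),45,1,-1);m&=k
    nl,lab,st,ce=cv2.connectedComponentsWithStats(m); i=1+np.argmax(st[1:,4]); 
    ct=max(cv2.findContours((lab==i).astype(np.uint8),cv2.RETR_EXTERNAL,cv2.CHAIN_APPROX_NONE)[0],key=cv2.contourArea)
    e=cv2.fitEllipse(cv2.convexHull(ct)); print(n,(u,v),e)
    cs.append(c);uv.append(np.array(e[0]))
    print(atz(c,e[0],.116))
    big=cv2.resize(im[v-50:v+50,u-50:u+50],None,fx=4,fy=4,interpolation=cv2.INTER_CUBIC)
    cv2.ellipse(big,((( e[0][0]-u+50.5)*4,(e[0][1]-v+50.5)*4),(e[1][0]*4,e[1][1]*4),e[2]),(0,0,255),1);tiles.append(big)
print(tri(cs,uv)); cv2.imwrite("pics/seat.png",np.hstack(tiles))
E
```

```text
time_s: 6.32
tool_pos: [0.5328, 0.0294, 0.2724]
tool_rot: [0.001, 1.0, 0.0, 0.0]
wrist_force: [-0.2, 0.7, 0.4]
width: 0.0511
gripper_force: 0.0
[0.5328 0.0294 0.2724] 0.05110354788751705 6.325
(0.5337, 0.1091, 0.132) [412.4 223.6]
w1 (np.int64(318), np.int64(219)) ((324.7691650390625, 217.57281494140625), (76.7195053100586, 78.84986877441406), 80.83714294433594)
[0.53240489 0.11494642 0.116     ]
w2 (np.int64(407), np.int64(218)) ((408.216796875, 217.33554077148438), (85.7032241821289, 87.65303039550781), 48.64085388183594)
[0.5322548  0.10963753 0.116     ]
(array([0.53746194, 0.11541981, 0.09529149]), [[-0.0, -0.1], [-0.0, 0.1]])
```

View pics/seat.png

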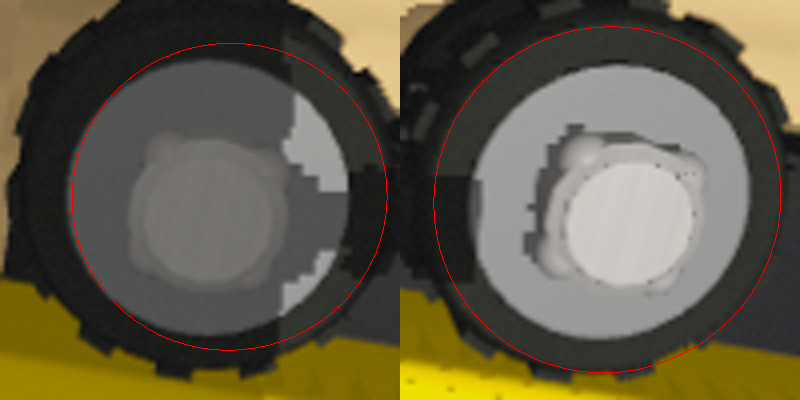

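The fit ran onto the tyre, so I read the outlines by eye from the picture instead. The seat centre is at tile (208.5,196.5) on the left and (212.5,201.5) on the right. The stud top face is at (206.5,216.5) and (230,223).

```bash
python3 - <<'E'
from h import *; import json
c=[cam("wrist",json.load(open(f"pics/{n}.json"))) for n in("w1","w2")]
px=lambda u,v,a,b:np.array([u-50+(a+.5)/4-.5,v-50+(b+.5)/4-.5])
for nm,a,b,z in(("seat",(208.5,196.5),(212.5,201.5),.116),("stud",(206.5,216.5),(230,223),.132)):
    p,q=px(318,219,*a),px(407,218,*b)
    print(nm,tri(c,[p,q]),atz(c[0],p,z),atz(c[1],q,z))
E
```

```text
seat (array([0.53225106, 0.11051962, 0.11783736]), [[-0.0, 0.2], [0.0, -0.2]]) [0.53255942 0.11053383 0.116     ] [0.53285826 0.11105051 0.116     ]
stud (array([0.5326894 , 0.10998519, 0.13388604]), [[-0.0, 0.4], [0.0, -0.4]]) [0.53287496 0.1099985  0.132     ] [0.53350567 0.11056945 0.132     ]
```

Stud axis taken as (0.533, 0.110). Now over the cap.

```bash
python3 -m pendant '-0.01 -0.03 0 0 0.6; -0.013 -0.04 0 0 0.6; -0.013 -0.04 0 0 0.6; -0.013 -0.04 0 0 0.6; -0.013 -0.04 0 0 0.6; -0.013 -0.04 0.02 0 0.6; -0.012 -0.04 0.04 0 0.6; -0.0095 -0.0315 0.04 0 0.6; 0 0 0.03 0 0.6; 0 0 0 0 0.6; 0 0 0 0 0.6'
python3 shot.py w3 '[(.6293,-.2721,.04),(.6293,-.2721,.022)]'
python3 - <<'E'
import cv2
im=cv2.imread("pics/w3.png"); cv2.imwrite("pics/w3c.png",cv2.resize(im[100:340,180:460],None,fx=2.5,fy=2.5,interpolation=cv2.INTER_CUBIC))
E
```

```text
time_s: 7.75
tool_pos: [0.6299, -0.2719, 0.144]
tool_rot: [-0.0, 1.0, -0.0, 0.001]
wrist_force: [0.0, -1.0, 1.2]
width: 0.051
gripper_force: 0.0
[ 0.6299 -0.2719  0.144 ] 0.051031497068664236 7.75
(0.6293, -0.2721, 0.04) [317.3 234.4]
(0.6293, -0.2721, 0.022) [317.3 227.8]
```

View pics/w3c.png

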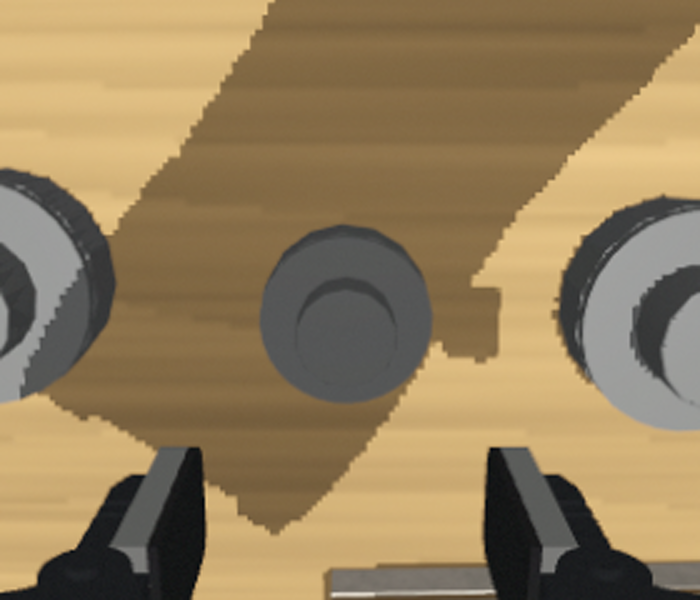

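In the crop the middle cap's knob top is at (346,337), which is full-frame (318.3,234.7), within 1 px of prediction. The two larger caps are clear on either side. I descend and grip.

```bash
python3 -m pendant '0.0005 0.0005 0.03 0 0.6; 0 0 0.03 0 0.6; 0 0 0.025 0 0.6; 0 0 0.015 0 0.6; 0 0 0.007 0 0.6; 0 0 0.003 0 0.6; 0 0 0 0 0.6; 0 0 0 0 0.2; 0 0 0 0 0.2; 0 0 0 0 0.2; 0 0 0 0 0.2; 0 0 0 0 0.2' 80
```

```text
time_s: 9.3
tool_pos: [0.6293, -0.2724, 0.0335]
tool_rot: [0.0, 1.0, -0.0, 0.001]
wrist_force: [-0.2, 1.4, 5.9]
width: 0.0273
gripper_force: 79.1
```

```bash
python3 -m pendant '0 0 -0.01 0 0.2; 0 0 -0.03 0 0.2; 0 0 -0.04 0 0.2; 0 0 -0.05 0 0.2; 0 0 -0.05 0 0.2; 0 0 -0.05 0 0.2; 0 0 0 0 0.2; 0 0 0 0 0.2'
python3 shot.py w4 '[]'
python3 - <<'E'
import cv2
from station import camera
im=cv2.imread("pics/w4.png")[200:440,180:460]; s=camera("scene")[:,:,::-1][180:400,180:400]
import numpy as np
cv2.imwrite("pics/held.png",np.hstack([cv2.resize(im,(420,360)),cv2.resize(s,(360,360),interpolation=cv2.INTER_CUBIC)]))
E
```

```text
time_s: 10.3
tool_pos: [0.6286, -0.2719, 0.2618]
tool_rot: [0.0, 1.0, 0.0, -0.0]
wrist_force: [0.5, -0.6, -1.1]
width: 0.0272
gripper_force: 78.9
[ 0.6286 -0.2719  0.2618] 0.027215741455870097 10.3
```

View pics/held.png

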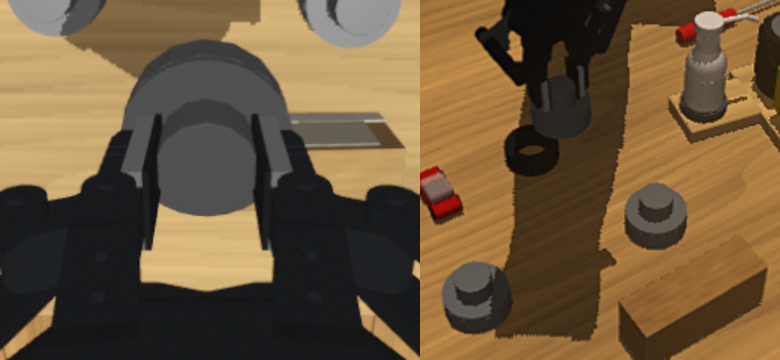

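The cap is held upright in the jaws, with its knob top at about full-frame (318,313), and the other items are undisturbed. I check the in-hand centring with a projection and go above the stud.

```bash
python3 - <<'E'
from h import *; import json
o=json.load(open("pics/w4.json"));c=cam("wrist",o);t=np.array(o["tool_pos"])
for dx in(-.003,0,.003): print(dx,proj(c,t+[dx,0,.0065]))
E
python3 -m pendant '0.008 0.035 0 0 0.2; 0.01 0.04 0 0 0.2; 0.01 0.04 0 0 0.2; 0.01 0.04 0 0 0.2; 0.01 0.04 0 0 0.2; 0.01 0.04 0 0 0.2; 0.01 0.04 0 0 0.2; 0.01 0.04 0 0 0.2; 0.01 0.04 0 0 0.2; 0.0075 0.027 0 0 0.2; 0 0 0 0 0.2; 0 0 0 0 0.2'
```

```text
-0.003 [317.6508915  306.05776406]
0 [317.6505857  312.45430374]
0.003 [317.65026635 318.7633315 ]
time_s: 11.9
tool_pos: [0.5332, 0.1097, 0.2613]
tool_rot: [0.0, 1.0, -0.0, -0.001]
wrist_force: [0.2, -0.3, -0.4]
width: 0.0271
gripper_force: 79.0
```

Centred in the hand. I descend to just above the stud, then onto it slowly.

```bash
python3 -m pendant '0 0 0.03 0 0.2; 0 0 0.03 0 0.2; 0 0 0.02 0 0.2; 0 0 0.008 0 0.2; 0 0 0 0 0.2'
python3 -m pendant '0 0 0.002 0 0.2; 0 0 0.002 0 0.2; 0 0 0.002 0 0.2; 0 0 0.002 0 0.2; 0 0 0 0 0.2; 0 0 0 0 0.2'
```

```text
time_s: 12.52
tool_pos: [0.5335, 0.1098, 0.1743]
tool_rot: [0.001, 1.0, 0.0, -0.0]
wrist_force: [0.5, -0.2, 0.2]
width: 0.0276
gripper_force: 79.0
time_s: 13.28
tool_pos: [0.5335, 0.1101, 0.1663]
tool_rot: [0.0, 1.0, 0.0, -0.0]
wrist_force: [-0.7, -0.2, -0.3]
width: 0.0274
gripper_force: 79.0
```

```bash
python3 -m pendant '0 0 0.002 0 0.2; 0 0 0.002 0 0.2; 0 0 0.001 0 0.2; 0 0 0 0 0.2; 0 0 0 0 0.2'
```

```text
time_s: 13.9
tool_pos: [0.5334, 0.1101, 0.1614]
tool_rot: [0.0, 1.0, 0.0, -0.0]
wrist_force: [-0.7, 0.7, 0.3]
width: 0.027
gripper_force: 79.1
```

```bash
python3 -m pendant '0 0 0.002 0 0.2; 0 0 0.001 0 0.2; 0 0 0.001 0 0.2; 0 0 0 0 0.2; 0 0 0 0 0.2'
python3 -m pendant '0 0 0.001 0 0.2; 0 0 0.001 0 0.2; 0 0 0.001 0 0.2; 0 0 0 0 0.2; 0 0 0 0 0.2'
```

```text
time_s: 14.52
tool_pos: [0.5345, 0.1102, 0.1593]
tool_rot: [0.0, 1.0, 0.0, 0.002]
wrist_force: [-2.1, -0.1, 12.0]
width: 0.0273
gripper_force: 80.0
time_s: 15.15
tool_pos: [0.5329, 0.1101, 0.153]
tool_rot: [0.0, 1.0, 0.0, -0.001]
wrist_force: [1.0, 0.9, -9.2]
width: 0.0271
gripper_force: 79.3
```

The force rose to 12 N and then flipped to -9 N, so the cap clicked and is being drawn on. I keep pressing.

```bash
python3 -m pendant '0 0 0.001 0 0.2; 0 0 0.001 0 0.2; 0 0 0.001 0 0.2; 0 0 0.001 0 0.2; 0 0 0 0 0.2; 0 0 0 0 0.2'
```

```text
time_s: 15.9
tool_pos: [0.5337, 0.1101, 0.1505]
tool_rot: [0.0, 1.0, -0.0, 0.0]
wrist_force: [-1.3, 0.5, -3.1]
width: 0.0273
gripper_force: 79.5
```

```bash
python3 -m pendant '0 0 0.001 0 0.2; 0 0 0.001 0 0.2; 0 0 0.001 0 0.2; 0 0 0 0 0.2; 0 0 0 0 0.2'
```

```text
time_s: 16.52
tool_pos: [0.5341, 0.11, 0.1494]
tool_rot: [0.0, 1.0, -0.0, 0.001]
wrist_force: [-6.2, -0.6, 12.6]
width: 0.0269
gripper_force: 81.2
```

```bash
python3 -m pendant '0 0 0.001 0 0.2; 0 0 0 0 0.2; 0 0 0 0 0.2; 0 0 0 0 0.2; 0 0 0 0 0.2; 0 0 0 0 0.2'
python3 - <<'E'
from h import *
a=camera("scene")[100:300,300:500,::-1]; w=camera("wrist")[130:400,150:510,::-1]
cv2.imwrite("pics/end.png",np.hstack([cv2.resize(a,(400,400),interpolation=cv2.INTER_CUBIC),cv2.resize(w,(400,400))]))
E
```

```text
time_s: 17.27
tool_pos: [0.5341, 0.11, 0.1494]
tool_rot: [0.0, 1.0, -0.0, 0.001]
wrist_force: [-9.1, -0.5, 19.0]
width: 0.0269
gripper_force: 82.0
```

View pics/end.png

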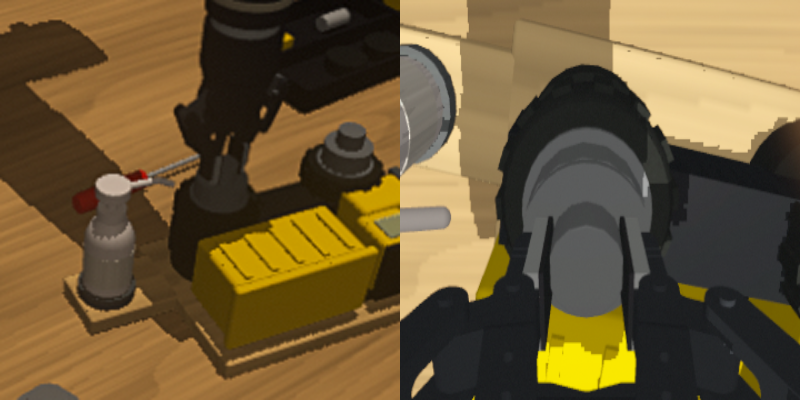

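The picture shows the cap flush on the seat (scene about (405,190)), still gripped and pressed with 19 N. The pump head is up at scene (356,193), and the screwdriver is where it was.

```bash
python3 -c "
from station import manip
print(manip.hand_in())"
```

```text
the job is handed in; nothing more can be done
None
```

I pumped the bottle fully down and let it come back up, clicked the 54 mm hub cap home on the bare stud, and handed the job in at about 17 s with the gripper still pressing the cap at about 19 N; the hand-in gave no verdict.

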